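Open a snap ring with its pliers and hold it over the axle groove of a roller press

ROBOT

A 6-joint arm with a two-finger parallel gripper is mounted at the origin on the work surface. World frame = base frame: x ahead of the robot, y to its left, z up, the work surface at z = 0. Lengths are in mm, angles in rad, forces in N, time in s.
With the tool pointing down it reaches from about 325 to 750 mm from the base axis. Payload 7.6 kg.
Tool frame: the origin (TCP) lies midway between the tips of the shut fingers; the grasp point (between the pads) lies 19 mm behind it; z points along the fingers, y is the line along which they close (so a half turn about z gives the same grasp; the last joint's range is limited). The gripper opens to 85 mm and grips with 20 to 120 N. Pads are 22 mm wide; open, the fingers measure 114 mm over their backs; the gripper's body (76 mm by 85 mm) begins 54 mm behind the grasp point. The pads swing forward as they close: fully open they stand 13 mm farther back than shut.
Start: joints at [1.218, 0.052, 1.401, -0, 1.689, -0.07], TCP at [146.482, 504.171, 231.323] pointing down, gripper open.
Joint ranges: [-2.9, 2.9], [-0.91, 2.17], [0.12, 2.37], [-1.06, 4.2], [0.26, 2.73], [-2.93, 2.93]. Speed limits (rad/s): [2.57, 2.57, 3.01, 3.14, 3.14, 3.14].

INTERFACE

Orientations are given as a unit quaternion [x, y, z, w].
In Python, from cell import goto, movel, movej, ungrasp, grasp, sleep, ik, capture, camera_info, IKError, close_job, read_time_s, read_joints, read_dq, read_tau, read_tool_pos, read_orientation, read_ft_force, read_ft_torque, read_grip_width, read_finger_force gives the robot as it stands. Calls block until the motion is done:
- goto(position, orientation): joint-space move of the TCP to a pose.
- movel(position, rot=None, speed=150, contact_N=None): straight line of the TCP; rot=None keeps the orientation; speed is the mean speed in mm/s. With contact_N (N) it stops when the force on the tool has changed by that much, and returns True; else False.
- movej(angles): joint-space move.
- ungrasp() and grasp(squeeze=None): open the fingers fully, or close them until they stop; squeeze is the grip in N (None keeps the last).
- sleep(seconds).
- ik(position, orientation): joint angles nearest the present ones, or None.
- capture(name): name is "scene" or "top"; returns the picture (480x640x3 uint8, red, green, blue); there is no depth.
- camera_info(name): a dict with "fov_y" (degrees; the focal length in pixels is half the picture's height over the tangent of half this angle, whatever the lens; pixels are square), "cx", "cy" (the principal point, pixels), "xyz" and "rotation" of the camera in the world. Camera axes: x right, y up, looking along -z (the intrinsics and any distortion apply to the point x, -y, -z); pixel columns grow to the right and rows downward; lengths in mm; the calibration is good to about 2 mm. A picture is of the moment at which its call begins. camera_info takes no time and is no camera call.
A pose or a line that the arm cannot do raises IKError and nothing moves.
- close_job(): hands the job in; it is judged then, once.
Readings, each from a call of its own:
- read_time_s(): time.
- read_joints(): joint angles.
- read_dq(): joint speeds.
- read_tau(): joint torques, N m.
- read_tool_pos(): TCP position.
- read_orientation(): TCP orientation.
- read_ft_force(): force on the tool from outside, world axes, zero at the start.
- read_ft_torque(): the same for the moment, N m.
- read_grip_width(): finger opening in mm.
- read_finger_force(): force on a finger pad.
Only numpy, scipy, OpenCV 4.12 (cv2) and the standard library are available. Lean on these libraries where they do the work, as an engineer would, in place of code of your own. Each camera call takes 0.05 s, during which the arm holds its last target. There are 200 camera calls.

TASK

Take the ring pliers, which carry a snap ring on their jaw tips, by their handles, draw them straight up out of their slotted wooden holder, and with the handles squeezed so that the ring opens, slide it over the end of the roller press's axle stub, back to the groove in front of the gear. Finish while still holding: keep the handles squeezed so that the ring stays wide open around the groove, centred on the axle and square to it, without bearing hard on the axle or the gear. Leave the other things on the bench where they are.

Things in the scene. Friction and masses are not known exactly. Their poses are not given: they have to be found in the camera images.
- pliers: Flat steel ring pliers, about 10 mm thick, 0.2 kg, upright in the holder, handles up. Origin: the rivet, mid of a steel cross bar 86 mm long (y), 10 thick (x), 12 tall, which lies on the holder's two uprights. z: up the handles; y: along the bar, the line on which the handles close; x: thin direction. A snap ring hangs below on the jaw tips and cannot fall off.
- grip (a point): Point between the two handles to pinch, 42 mm above the rivet; axes as the pliers'. Two flat upright rubber handles, 12 mm thick in x, 9 mm in y, from 12 to 54 mm above the rivet. They stay parallel as they close: 53 mm over their outsides at rest, 32 mm fully squeezed. Both move alike, so the pliers centre themselves between the fingers.
- spread (a joint): How far each handle is squeezed inwards, which opens the ring, m: 0 at rest, 0.0105 with the ring fully open, on a stop. From about 0.0075 the ring clears the axle. A spring resists: 5 N on each handle at first, 10 N fully squeezed. 20 to 40 N of grip holds the handles on the stop.
- ring (a point): Centre of the dark steel snap ring's opening, where the axle's centre should be. 4 mm from the rivet along the pliers' x; 62.5 mm below it at rest, 48.5 when fully open. Axes as the pliers' (x square to the ring, gap up). Ring 3 mm thick; 46 outside, 35 inside diameter at rest; open, 61 wide and clear for 46. Lowest edge 92 mm below the rivet at rest, 78 open.
- holder: Fixed wooden holder, base 80 x 120 x 10 mm; origin under its centre, y along the slot. Two uprights at y = +-40 mm, 68 mm apart inside; their tops, 98 mm above the bench, carry the cross bar in notches 14 mm wide (lips to 110 mm). The ring hangs in a slot 14 mm wide, 28 mm high. Raised straight up 45 mm the pliers are out of it; 100 mm clears the whole holder.
- press: Grey cast roller press, fixed to the bench; origin on the bench right below the groove's middle, x level along the axle into the press. Base and two cheeks fill x = 35 to 235 mm, y = -100 to 100 mm; the cheeks, from x = 56 mm on, are 150 mm wide and reach 202 mm above the bench.
- groove (a point): On the axle's centre line in the middle of the groove, 130 mm above the bench. x: level along the axle, from its free end into the press; z up. Groove 8 mm wide, 33 mm diameter; land in front of it 40 mm diameter; behind it, 4 mm past this point, the gear's hub, 52 mm diameter, and from 16 mm on the gear, about 93 mm diameter.
- axle_end (a point): Centre of the free end of the axle stub, 34 mm in front of the groove's middle (towards -x of groove); the last 6 mm taper from 40 to 32 mm in diameter.
- bottle: Bystander: small amber glass jar, 52 mm across, 115 mm tall, black cap; origin under its centre.
- stone: Bystander: grey sharpening stone, 100 x 45 x 22 mm; origin under its centre.
- tin: Bystander: shallow round metal tin, 60 mm across, 35 mm tall; origin under its centre.
- mallet: Bystander: hammer lying on the bench; origin under its middle.
- driver: Bystander: screwdriver lying on the bench; origin under its middle.
- sole_block: Bystander: cork block, 70 x 50 x 30 mm; origin under its centre.
- frame_clasp: Bystander: brass purse-frame clasp lying flat, 110 mm wide, 10 mm tall; origin in its middle.
There are look-alikes about, which are no part of the job. Of the things that look like the pliers, the larger one is meant.

How it is judged (in metres and radians):
On the way:
1. the pliers are drawn up out of the holder's slot (z of pliers in the frame of holder above 0.149 m and contact force between the fingers and pliers above 2 N), for 0.1 s.
At the end, for the whole second after the job is handed in: Still gripping the pliers (over 5 N), spread above 7.5 mm; ring centre within 3 mm of the groove's middle along the axle and 6 mm of the axle's centre line sideways and in height, square to it within 0.15 rad, bearing on the press with under 8 N (x of ring in the frame of groove between -0.003 and 0.003 m and y of ring in the frame of groove between -0.006 and 0.006 m and z of ring in the frame of groove between -0.006 and 0.006 m and angle between the x axis of ring and the x axis of groove, either way round below 0.15 rad and value of joint spread above 0.0075 m and contact force between the fingers and pliers above 5 N and contact force between pliers and press below 8 N); the arm keeps its last pose, push and grip.
It fails at once if a bystander was shoved more than 30 mm (distance of any of bottle, stone, tin, mallet, driver, sole_block, frame_clasp from where it was at the start of the episode above 0.03 m).
It also fails if it takes over 45 s, if anything falls off the work surface, if the arm or the gripper's body presses on something with over 40 N, if the wrist force passes 120 N, or if a joint passes its speed limit or range.

## Working session

There is one attempt and no reset: what is moved stays moved. The work goes in short steps, each a Python script; the robot and the scene stay as the last script left them, time stands still between calls to the robot, and variables do not carry over. Pictures are saved under pics/ and viewed, at most 10 in all, crops included, and the job is handed in when it is done.

```bash
ls; mkdir -p pics; python3 - <<'E'
from cell import *
import cv2
for n in("scene","top"):
    print(camera_info(n)); cv2.imwrite(f"pics/{n}0.png",capture(n)[:,:,::-1])
print(read_orientation(),read_time_s())
E
```

```text
pics
{'fov_y': 50.20150815933609, 'cx': 317.7579401844904, 'cy': 228.7494687375383, 'xyz': array([1315.63863482, -559.6410974 ,  847.86461313]), 'rotation': array([0.39703829, 0.20848689, 0.40922545, 0.79462465])}
{'fov_y': 45.25743799694596, 'cx': 314.2580335435462, 'cy': 244.07694243952136, 'xyz': array([ 173.9191561 ,  -12.61325124, 1779.08199703]), 'rotation': array([-0.07825223,  0.07891742,  0.70944971, -0.69593803])}
[ 1.40934574e-01  9.90018673e-01 -6.72793409e-04 -1.42690924e-04] 0.1
```

View pics/scene0.png

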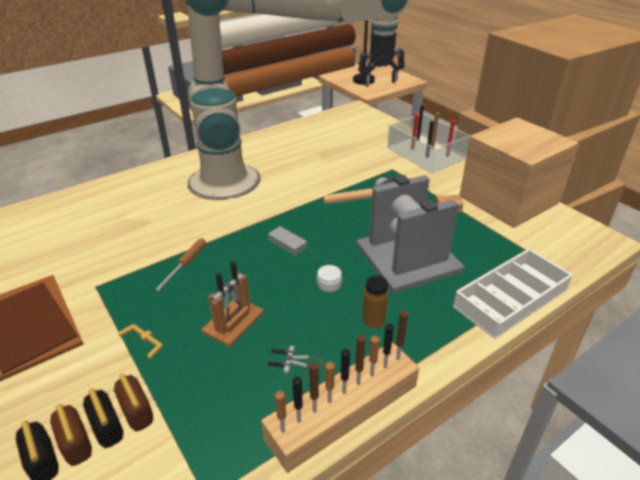

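View pics/top0.png

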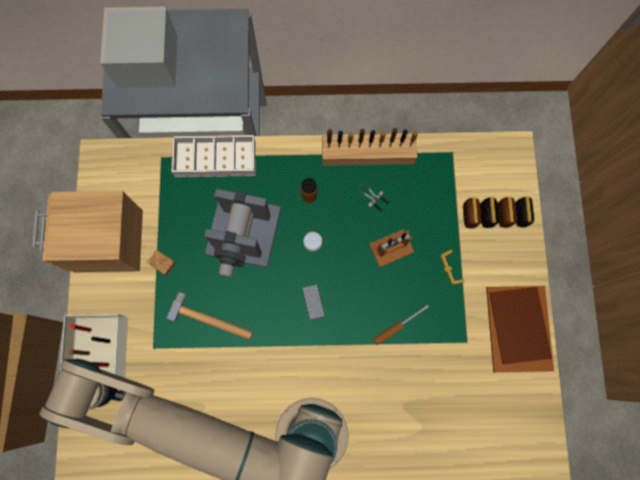

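The scene view shows the holder with the pliers at about (233,305) and the press at (410,225), its axle end near (383,195). In the top view the holder is at (391,248) and the press at (243,230), with the axle end near (226,268). The smaller look-alike lies flat at (375,197). Next I'll enlarge these areas.

```bash
cat > crop.py <<'E'
import cv2, numpy as np
def mont(items,out,s=8):
    # items: (img,u0,v0,w,h) tiles, ticks every 10px
    T=[]
    for im,u0,v0,w,h in items:
        t=cv2.resize(im[v0:v0+h,u0:u0+w],None,fx=s,fy=s,interpolation=cv2.INTER_CUBIC)
        for u in range(-(-u0//10)*10,u0+w,10):
            cv2.line(t,(int((u-u0+.5)*s),0),(int((u-u0+.5)*s),6),(0,255,255),1); cv2.putText(t,str(u),(int((u-u0+.5)*s)-10,18),0,.35,(0,255,255),1)
        for v in range(-(-v0//10)*10,v0+h,10):
            cv2.line(t,(0,int((v-v0+.5)*s)),(6,int((v-v0+.5)*s)),(0,255,255),1); cv2.putText(t,str(v),(8,int((v-v0+.5)*s)+4),0,.35,(0,255,255),1)
        T.append(t)
    cv2.imwrite(out,np.hstack(T))
E
python3 - <<'E'
import cv2
from crop import mont
t=cv2.imread("pics/top0.png"); s=cv2.imread("pics/scene0.png")
mont([(t,366,225,50,44),(s,198,255,50,44) if 0 else (s,200,258,70,88)][:1],"pics/h_top.png")
mont([(t,366,225,50,70),(s,200,260,64,70)],"pics/h.png",7)
mont([(t,200,185,85,100),(s,352,170,112,100)] ,"pics/p.png",4)
mont([(t,200,180,85,100)] ,"pics/ptop.png",6)
mont([(s,352,168,116,98)] ,"pics/pscene.png",6)
E
```

```text
(no output)
```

View pics/h.png

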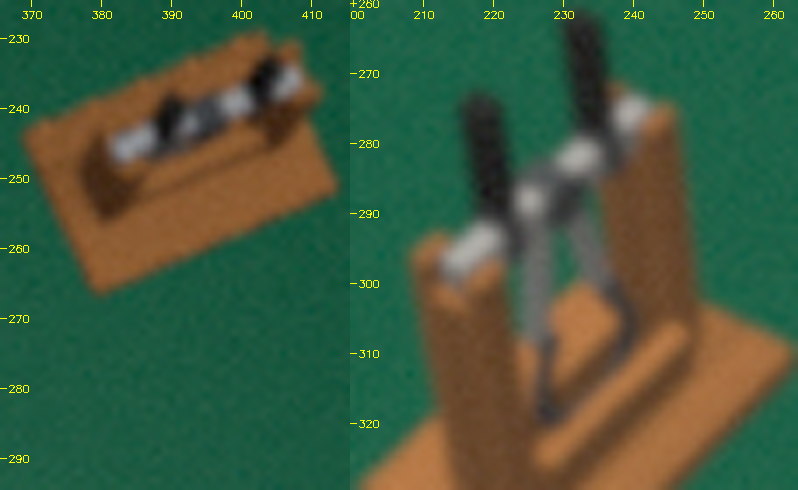

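View pics/ptop.png

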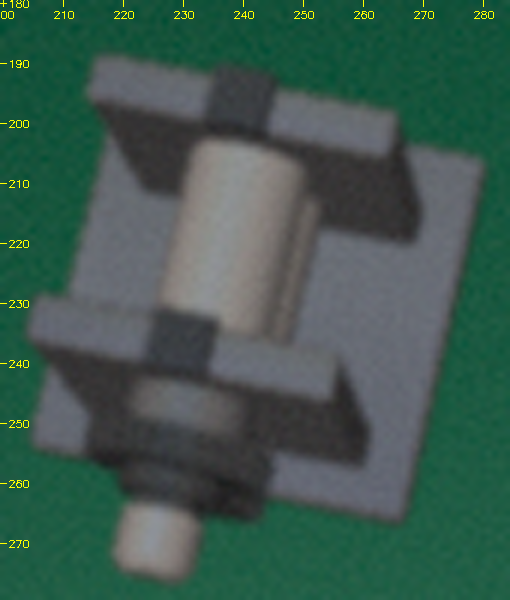

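View pics/pscene.png

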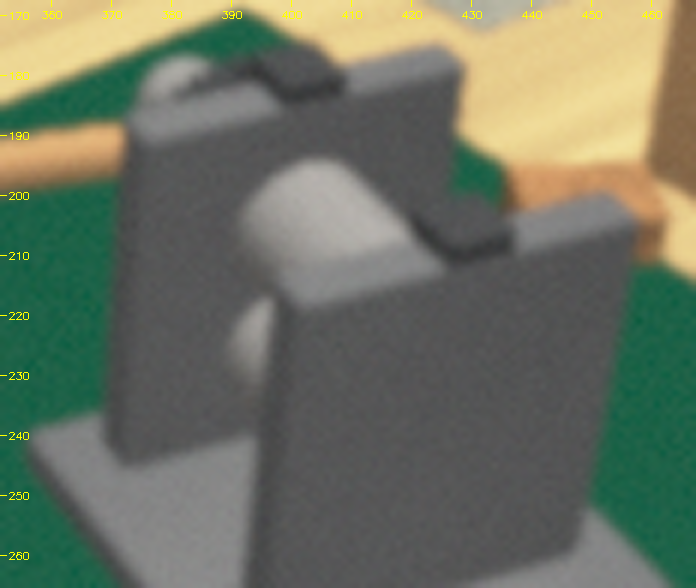

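The crops give me readable corners. In the top view the front cheek's top is at (204,235)–(255,246) and the stub's axis runs near (225,265). The bar ends are at (381,246)/(409,236) in the top view and (213,297)/(243,275) in the scene view. Next I'll fit poses to these points.

```bash
cat > vis.py <<'E'
import numpy as np
from scipy.spatial.transform import Rotation as R
from cell import camera_info
C={n:camera_info(n) for n in("scene","top")}
def proj(n,p):
    c=C[n]; q=R.from_quat(c["rotation"]).inv().apply(np.atleast_2d(p)-c["xyz"])
    f=240/np.tan(np.radians(c["fov_y"]/2))
    return np.c_[c["cx"]+f*q[:,0]/-q[:,2], c["cy"]-f*q[:,1]/-q[:,2]]
def pose(P,pts):
    c,s=np.cos(P[2]),np.sin(P[2]); pts=np.atleast_2d(np.asarray(pts,float))
    return np.c_[P[0]+c*pts[:,0]-s*pts[:,1],P[1]+s*pts[:,0]+c*pts[:,1],pts[:,2]]
E
python3 - <<'E'
import numpy as np
from vis import *
from scipy.optimize import least_squares
from cell import *
np.set_printoptions(precision=2,suppress=True)
# press: P=[x,y,yaw,base h,cheek thickness]
def press(P):
    h,t=P[3:5]
    return [("top",(235,-100,h),(279.5,206.2)),("top",(35,-100,h),(266.7,266.5)),("top",(35,100,h),(205.3,254)),
     ("top",(56+t,75,202),(205.8,229)),("top",(56,75,202),(204.2,235.3)),("top",(56+t,-75,202),(256.2,239)),("top",(56,-75,202),(255.3,245.8)),
     ("scene",(56,75,202),(0,0))]
obs=lambda L:[o for o in L if o[2][0]>0]
def res(P,model):
    return np.concatenate([proj(n,pose(P,p))[0]-uv for n,p,uv in obs(model(P))])
s=least_squares(res,[500,200,-.2,12,25],args=(press,),loss="soft_l1"); print(s.x); print(res(s.x,press).reshape(-1,2))
P=s.x
print("axle pts top",proj("top",pose(P,[(-34,0,130),(-16,0,130),(-16,20,130),(-16,-20,130)])))
print("scene cheek corners",proj("scene",pose(P,[(56,75,202),(56,-75,202),(235,-75,202),(235,-100,P[3]),(35,-100,P[3])])))
def hold(P):
    return [("top",(-40,60,10),(368.6,243.4)) if 0 else ("top",(40,60,10),(368.6,243.4)),("top",(-40,60,10),(379.8,266.5)),("top",(-40,-60,10),(413.6,251.1)),("top",(40,-60,10),(402.9,228.8)),
    ("top",(0,43,106),(381.2,245.9)),("top",(0,-43,106),(408.6,235.9)),("scene",(0,-43,105),(212.8,296.9)),("scene",(0,43,105),(243.1,275.2)),
    ("scene",(0,-22,158),(218.5,273.4)),("scene",(0,22,158),(232.6,261.6)),("scene",(40,60,10),(263.1,308.8))]
for m in(0,1):
    M=(lambda P:[o for o in hold(P) if o[0]=="top"]) if m==0 else hold
    s=least_squares(res,[450,-250,.3],args=(M,),loss="soft_l1"); print("H",s.x);print(res(s.x,hold).reshape(-1,2))
print("tcp",proj("scene",read_tool_pos()),proj("top",read_tool_pos()))
E
```

```text
[491.11 233.62  -0.22  19.07  19.56]
[[ 1.48 -0.29]
 [ 0.82  0.04]
 [-0.35  0.17]
 [-0.9  -0.1 ]
 [-0.95  0.19]
 [ 0.51  0.04]
 [-0.11 -0.11]]
axle pts top [[225.68 275.84]
 [227.1  269.84]
 [220.41 268.51]
 [233.81 271.17]]
scene cheek corners [[424.54 169.83]
 [370.9  182.46]
 [409.88 222.8 ]
 [392.7  288.61]
 [354.83 240.22]]
H [ 558.86 -259.68    0.39]
[[-0.12  0.1 ]
 [-0.67 -0.07]
 [ 0.23  0.4 ]
 [ 0.03  0.04]
 [ 0.98  0.26]
 [-0.31 -0.89]
 [ 1.95  2.86]
 [-1.64  0.66]
 [-0.08  1.19]
 [-0.03  0.94]
 [ 0.94  0.43]]
H [ 557.2  -259.      0.37]
[[-0.26  0.27]
 [-1.18  0.25]
 [-0.01  1.28]
 [ 0.15  0.74]
 [ 0.68  0.6 ]
 [-0.41 -0.14]
 [ 1.64  2.13]
 [-1.49  0.23]
 [-0.28  0.55]
 [ 0.02  0.45]
 [ 0.99  0.21]]
tcp [[379.43  88.84]] [[117.29 389.16]]
```

```bash
python3 - <<'E'
import numpy as np
import vis
from vis import *
from scipy.optimize import least_squares
np.set_printoptions(precision=2,suppress=True)
# P: press x,y,yaw,h,t,H ; cams: 2x(dxyz, rotvec mrad)
def obs(P):
    h,t,H=P[3:6]
    return [("top",(235,-100,h),(279.5,206.2)),("top",(35,-100,h),(266.7,266.5)),("top",(35,100,h),(205.3,254)),
     ("top",(56+t,75,H),(205.8,229)),("top",(56,75,H),(204.2,235.3)),("top",(56+t,-75,H),(256.2,239)),("top",(56,-75,H),(255.3,245.8)),
     ("top",(-16,0,130),(225.3,269.5),'u'),("top",(-10,0,130),(225.8,267),'u'),("top",(-35,0,122),(224.5,276.5)),
     ("scene",(56,75,H),(424,175)),("scene",(56,-75,H),(372.8,185.5)),("scene",(56+t,75,H),(428.7,178.3)),("scene",(56+t,-75,H),(373.3,190.8)),
     ("scene",(35,-100,h),(356.2,240.8))]
def hold():
    return [("top",(40,60,10),(368.6,243.4)),("top",(-40,60,10),(379.8,266.5)),("top",(-40,-60,10),(413.6,251.1)),("top",(40,-60,10),(402.9,228.8)),
    ("top",(0,43,106),(381.2,245.9)),("top",(0,-43,106),(408.6,235.9)),("scene",(0,-43,105),(212.8,296.9)),("scene",(0,43,105),(243.1,275.2)),
    ("scene",(0,-22,158),(218.5,273.4)),("scene",(0,22,158),(232.6,261.6)),("scene",(40,60,10),(263.1,308.8))]
import copy
C0=copy.deepcopy(vis.C)
def setc(c):
    for i,n in enumerate(("scene","top")):
        vis.C[n]["xyz"]=C0[n]["xyz"]+c[6*i:6*i+3]
        vis.C[n]["rotation"]=(R.from_rotvec(c[6*i+3:6*i+6]/1000)*R.from_quat(C0[n]["rotation"])).as_quat()
def r0(x):
    setc(x[9:]); r=[]
    for Pp,L in((x[:6],obs(x)),(x[6:9],hold())):
        for o in L:
            e=proj(o[0],pose(Pp,o[1]))[0]-o[2]
            if len(o)>3: e[1]=0
            r.append(e)
    return np.array(r)
def res(x,prior):
    return np.r_[r0(x).ravel()/.7, x[9:]/np.tile([prior]*3+[prior]*3,2), (x[3]-15)/10,(x[4]-20)/5,(x[5]-195)/10]
for pr in(.01,1.5):
    s=least_squares(res,np.r_[491,234,-.22,19,20,195,558,-259,.38,np.zeros(12)],args=(pr,),loss="soft_l1")
    print(s.x[:9],"\n",s.x[9:]);r=r0(s.x)
    print("groove->axle_end px top",proj("top",pose(s.x[:3],[(0,0,130),(-34,0,130)])).ravel(),"std",np.sqrt(np.diag(np.linalg.inv(s.jac.T@s.jac)))[:9])
    print(np.c_[r[:15],np.r_[r[15:],np.zeros((4,2))]])
E
```

```text
[ 492.76  236.2    -0.23   15.92   19.97  189.59  557.23 -258.96    0.37] 
 [ 0. -0. -0. -0. -0. -0. -0.  0. -0.  0.  0. -0.]
groove->axle_end px top [227.48 264.   224.68 275.27] std [1.02 0.96 0.01 2.21 1.73 1.37 0.94 0.77 0.02]
[[ 1.39 -0.04 -0.27  0.26]
 [ 0.11  0.06 -1.18  0.25]
 [-0.78 -0.42 -0.02  1.26]
 [-0.61  0.09  0.13  0.73]
 [-0.75  0.46  0.67  0.59]
 [ 0.27  0.67 -0.42 -0.15]
 [-0.44  0.6   1.66  2.13]
 [ 0.87  0.   -1.48  0.23]
 [ 0.86  0.   -0.25  0.55]
 [ 0.52 -0.44  0.03  0.45]
 [ 1.13 -0.7   1.    0.2 ]
 [-1.29  1.22  0.    0.  ]
 [ 0.76 -0.18  0.    0.  ]
 [ 2.05  0.02  0.    0.  ]
 [-0.55  0.13  0.    0.  ]]
[ 491.3   237.17   -0.23   13.76   20.22  187.96  556.62 -258.66    0.37] 
 [ 0.56 -0.15 -0.04  0.16 -0.39 -0.14 -0.56  0.15 -0.08  0.25  0.82  0.02]
groove->axle_end px top [227.33 263.83 224.54 275.1 ] std [2.58 2.23 0.01 2.56 1.66 1.89 2.53 2.02 0.02]
[[ 1.27 -0.08 -0.18 -0.23]
 [ 0.04 -0.02 -1.12 -0.23]
 [-0.8  -0.45  0.06  0.83]
 [-0.67 -0.01  0.25  0.28]
 [-0.83  0.44  0.75  0.11]
 [ 0.17  0.53 -0.32 -0.6 ]
 [-0.55  0.54  1.4   1.55]
 [ 0.72  0.   -1.7  -0.28]
 [ 0.72  0.   -0.5  -0.01]
 [ 0.38 -0.61 -0.2  -0.07]
 [ 0.65 -0.72  0.74 -0.29]
 [-1.64  1.17  0.    0.  ]
 [ 0.31 -0.16  0.    0.  ]
 [ 1.73  0.02  0.    0.  ]
 [-0.88  0.13  0.    0.  ]]
```

```bash
cat >> vis.py <<'E'
def q(yaw): return (R.from_euler("z",yaw)*R.from_euler("x",np.pi)).as_quat()
E
python3 - <<'E'
import numpy as np, cv2
from vis import *
from cell import *
np.set_printoptions(precision=3,suppress=True)
hx,hy,yaw=557,-259,.37
for k in(0,np.pi): print(ik([hx,hy,230],q(yaw+k)), ik([492-80,237,300],q(-.23+k)))
k=0 if abs((ik([hx,hy,230],q(yaw)) if ik([hx,hy,230],q(yaw)) is not None else [9]*6)[5])<2 else np.pi
print(read_ft_force(), k)
goto([hx,hy,230],q(yaw+k))
print(movel([hx,hy,127],speed=80,contact_N=6), read_tool_pos())
for n in("scene","top"): cv2.imwrite(f"pics/{n}1.png",capture(n)[:,:,::-1])
from crop import mont
mont([(cv2.imread("pics/top1.png"),366,205,50,70),(cv2.imread("pics/scene1.png"),200,245,64,70)],"pics/h1.png",7)
print(read_time_s(),read_ft_force())
E
```

```text
[-0.495  0.307  1.117 -0.     1.718  0.705] [ 0.444 -0.094  1.409 -0.     1.826  2.245]
[-0.495  0.307  1.117  0.     1.718 -2.436] [ 0.444 -0.094  1.409  0.     1.826 -0.896]
[-0.055  0.42   0.72 ] 0
False [ 557.313 -259.154  127.742]
4.6833 [0.205 0.016 0.211]
```

View pics/h1.png

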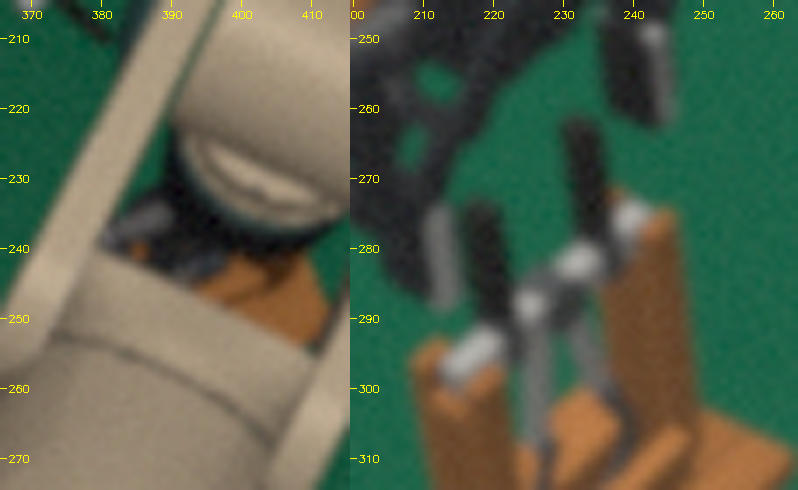

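The fingers straddle both handles: tips at (213,288) and (244,262), handles at (219,281) and (233,270), and in line to about 1 px. Next I'll grasp and lift.

```bash
python3 - <<'E'
import numpy as np, cv2
from vis import *
from cell import *
np.set_printoptions(precision=3,suppress=True)
grasp(30); sleep(.3)
print("w",read_grip_width(),read_finger_force(),read_ft_force())
p=np.array(read_tool_pos())
print(movel(p+[0,0,120],speed=90,contact_N=15))
sleep(.3)
print("w",read_grip_width(),read_finger_force(),read_ft_force(),read_tool_pos(),read_time_s())
E
```

```text
w 30.318444276405202 30.778744518756866 [-2.054  1.7   11.445]
True
w 30.078778448568613 31.067310869693756 [ 2.196 -3.597  1.32 ] [ 557.172 -259.608  130.209] 6.1417
```

```bash
python3 - <<'E'
import numpy as np, cv2
from vis import *
from cell import *
np.set_printoptions(precision=3,suppress=True)
p=np.array(read_tool_pos())
p[:2]=[557.3,-259.2]
print(movel(p+[0,0,15],speed=50,contact_N=20),read_ft_force())
print(movel(p+[0,0,130],speed=100,contact_N=20))
sleep(.3)
print("w",read_grip_width(),read_finger_force(),read_ft_force(),read_ft_torque(),read_tool_pos(),read_time_s())
# approach in front of the axle: pliers yaw = -.23, 85 mm before groove
P=[492,237,-.23]; a=pose(P,[(-90,0,260)])[0]
goto(a,q(-.23)); sleep(.3)
print(read_tool_pos(),read_ft_force(),read_time_s())
for n in("scene","top"): cv2.imwrite(f"pics/{n}2.png",capture(n)[:,:,::-1])
t=np.array(read_tool_pos()); print(proj("scene",t),proj("top",t),proj("scene",t-[0,0,85]),proj("top",t-[0,0,85]))
from crop import mont
mont([(cv2.imread("pics/top2.png"),185,205,80,95),(cv2.imread("pics/scene2.png"),335,120,80,95)],"pics/a2.png",5)
E
```

```text
False [ 1.098 -2.944 -1.088]
False
w 30.42760375421221 31.461955904960632 [ 0.261  0.558 -2.375] [-0.019  0.023 -0.1  ] [ 557.235 -259.175  259.943] 8.1917
[404.579 257.265 259.923] [ 0.296 -1.101 -1.825] 10.4417
[[373.259 129.712]] [[211.811 287.622]] [[371.412 158.732]] [[217.107 292.082]]
```

View pics/a2.png

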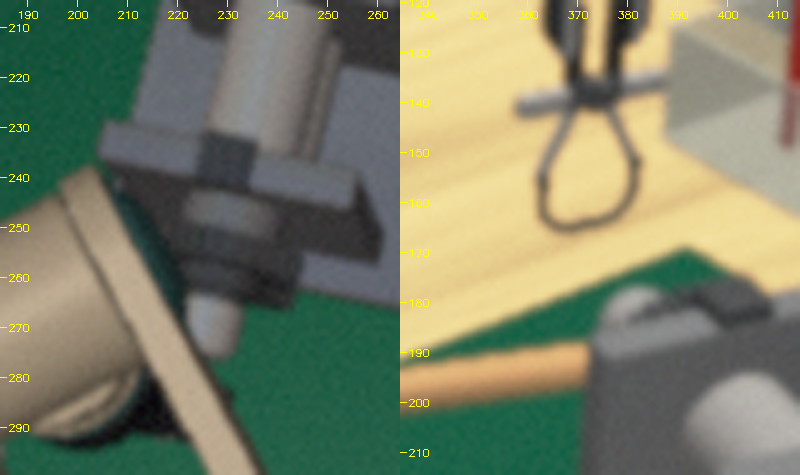

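```bash
cat > ringfit.py <<'E'
import numpy as np
from vis import *
def ringpts(piv,yaw,s):
    a=np.linspace(-np.pi,0,61)
    pts=np.c_[np.full(61,s),28*np.cos(a),-48.5+27*np.sin(a)]
    m=pose([piv[0],piv[1],yaw],pts); m[:,2]+=piv[2]; return m
def barpts(piv,yaw):
    m=pose([piv[0],piv[1],yaw],[(0,-43,0),(0,43,0),(0,0,0)]); m[:,2]+=piv[2]; return m
E
python3 - <<'E'
from ringfit import *
np.set_printoptions(precision=2,suppress=True)
t=np.array([404.6,257.3,259.9]); yaw=-.23
for dz in(-23,-26):
  piv=t+[0,0,dz]
  print("dz",dz,"bar",proj("scene",barpts(piv,yaw)).ravel())
  for s in(4,-4):
    r=proj("scene",ringpts(piv,yaw,s)); print(s,"umin,umax,vmax",r[:,0].min(),r[:,0].max(),r[:,1].max())
E
```

```text
dz -23 bar [357.9  140.77 387.32 134.94 372.75 137.83]
4 umin,umax,vmax 362.91705797615435 381.7250110588586 164.09139889380867
-4 umin,umax,vmax 361.5871705676427 380.3292767921696 162.73659271567553
dz -26 bar [357.85 141.82 387.24 135.98 372.68 138.87]
4 umin,umax,vmax 362.8647024136993 381.6487359113317 165.067479687348
-4 umin,umax,vmax 361.53678982755633 380.2551423320487 163.71023688124535
```

The ring hangs wide open below the bar: extremes at u≈362.7/381.5, bottom at v≈165. The rivet is about 25 mm below the TCP. The ring is probably offset towards the press, and contact with the hub will confirm it. Now I'll slide it on with a contact guard.

```bash
python3 - <<'E'
from vis import *
from cell import *
np.set_printoptions(precision=2,suppress=True)
P=[492,237,-.23]; g=lambda x,y=0,z=203.3: pose(P,[(x,y,z)])[0]
inv=lambda: np.r_[R.from_euler("z",.23).apply(np.array(read_tool_pos())-[492,237,0])]
movel(g(-90),speed=100); sleep(.3); f0=np.array(read_ft_force()); print(f0,inv())
for x,v in((-45,60),(-20,30),(8,20)):
    c=movel(g(x),speed=v,contact_N=4)
    print(x,c,inv(),R.from_euler("z",.23).apply(np.array(read_ft_force())-f0),R.from_euler("z",.23).apply(read_ft_torque()),read_time_s())
    if c: break
E
```

```text
[ 0.48 -0.78 -2.19] [-89.85   0.12 203.78]
-45 False [-45.15   0.01 203.26] [-0.55  1.44 -0.91] [ 0.   -0.02 -0.04] 12.4583
-20 False [-20.11   0.01 203.27] [ 0.12  1.17 -0.03] [-0.02  0.03 -0.03] 13.4417
8 True [  1.14  -0.17 202.27] [-0.52  1.24  0.61] [0.07 0.19 0.04] 14.4667
```

```bash
cat > pr.py <<'E'
from vis import *
from cell import *
np.set_printoptions(precision=2,suppress=True)
P=[492,237,-.23]; g=lambda x,y=0,z=203.3: pose(P,[(x,y,z)])[0]
rot=lambda v:R.from_euler("z",.23).apply(v)
inv=lambda: rot(np.array(read_tool_pos())-[492,237,0])
F=lambda: np.r_[rot(read_ft_force()),rot(read_ft_torque())]
def probe(start,end,N=4,v=12):
    movel(g(*start),speed=40); sleep(.2); f=F(); c=movel(g(*end),speed=v,contact_N=N); p=inv(); d=F()-f; print(end,c,p,d); movel(g(*start),speed=40)
    return c,p
E
python3 - <<'E'
from pr import *
import cv2
from crop import mont
probe((-3,0,203.3),(8,0,203.3))
probe((-3,0,203.3),(8,0,203.3),N=6)
print(F(),inv(),read_time_s())
for n in("scene","top"): cv2.imwrite(f"pics/{n}3.png",capture(n)[:,:,::-1])
mont([(cv2.imread("pics/top3.png"),190,215,80,95),(cv2.imread("pics/scene3.png"),345,120,80,95)],"pics/a3.png",5)
E
```

```text
(8, 0, 203.3) True [  2.29  -0.16 202.25] [-0.78 -0.43  0.38  0.    0.13 -0.03]
(8, 0, 203.3) False [  7.86   0.03 203.22] [-3.6  -0.14  1.32  0.06  1.    0.09]
[-0.18  0.33 -2.4   0.03 -0.04 -0.04] [ -2.9   -0.03 203.54] 17.7417
```

View pics/a3.png

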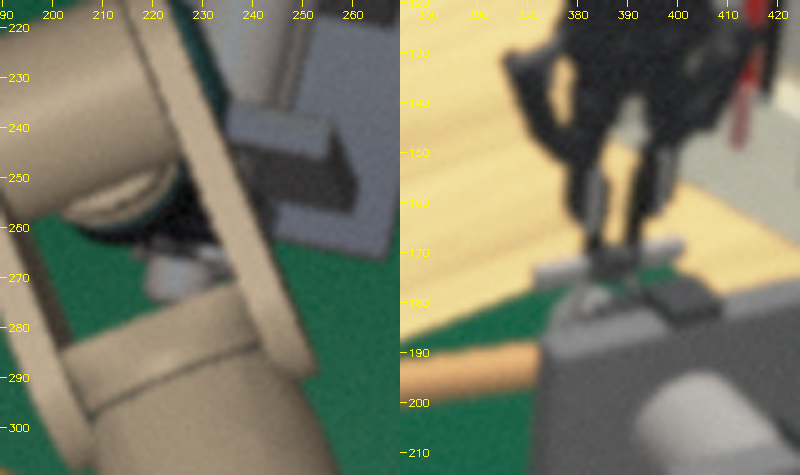

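```bash
python3 - <<'E'
from pr import *
x=6.;z=203.3
movel(g(x,0,z),speed=20); sleep(.2); print(F())
a=probe((x,0,z),(x,9,z)); b=probe((x,0,z),(x,-9,z)); c=probe((x,0,z),(x,0,z+10))
print(F(),inv(),read_grip_width(),read_time_s())
E
```

```text
[ 0.48 -0.23 -2.23  0.04 -0.04  0.  ]
(6.0, 9, 203.3) True [  5.89   4.26 202.44] [ 1.   -2.4   2.84 -0.54 -0.14  0.  ]
(6.0, -9, 203.3) True [  5.88  -6.03 203.03] [-0.01  1.79  2.32  0.67 -0.08 -0.06]
(6.0, 0, 213.3) True [  5.56  -0.27 211.27] [ 0.19  0.88 -0.63 -0.03  0.03  0.04]
[ 0.04  0.2  -2.7   0.05 -0.    0.05] [  5.77  -0.19 202.48] 29.94053165396063 22.7417
```

```bash
python3 - <<'E'
from pr import *
x=6.;y=-.9
c=probe((x,y,204.5),(x,y,194)); a=probe((x,y,205.5),(x,9,205.5)); b=probe((x,y,205.5),(x,-9,205.5))
print(F(),inv(),read_grip_width(),read_time_s())
E
```

```text
(6.0, -0.9, 194) False [  6.01  -0.85 194.1 ] [-0.35  0.12 -1.24  0.13  0.02 -0.02]
(6.0, 9, 205.5) True [  5.9    5.58 204.67] [ 0.59 -1.51  2.36 -0.58 -0.15  0.03]
(6.0, -9, 205.5) True [  5.89  -6.52 205.23] [ 0.99  1.9   3.75  0.51 -0.11 -0.08]
[-0.2  -0.78 -2.04  0.01 -0.04  0.02] [  5.73  -0.91 204.78] 30.362325531463735 27.325
```

```bash
python3 - <<'E'
from pr import *
y=-.7
def pr2(s,e,v=8,N=2.5):
    movel(g(*s),speed=40); sleep(.25); f=F(); c=movel(g(*e),speed=v,contact_N=N); p=inv(); d1=F()-f; sleep(.15); print(e,c,p,inv(),d1[[0,2,4]],(F()-f)[[0,2,4]])
pr2((5,y,205),(9,y,205))
pr2((5,y,205),(9,y,205))
pr2((5,y,209.5),(-3,y,209.5))
movel(g(5,y,205),speed=30)
print(F(),inv(),read_time_s())
E
```

```text
(9, -0.7, 205) True [  7.88  -0.84 203.9 ] [  7.71  -1.08 202.99] [-1.7  -0.35  0.21] [-0.17 -0.04  0.07]
(9, -0.7, 205) True [  8.11  -0.86 203.91] [  7.92  -1.09 202.95] [-0.57 -0.09  0.2 ] [-0.6  -0.29  0.1 ]
(-3, -0.7, 209.5) True [  3.07  -1.26 207.84] [  2.67  -1.64 206.52] [-0.52  5.34  0.07] [ 0.43  5.9  -0.02]
[-0.17 -0.14 -2.12  0.04 -0.03 -0.04] [  5.04  -0.67 204.7 ] 31.0583
```

Hub contact repeats at a TCP x of about 7.7 mm in my press frame, so the ring centre is at +2.5 mm there. I'll back off 2.4 mm to 5.3, centre laterally and in height from the probes, check, and hand in.

```bash
python3 - <<'E'
from pr import *
movel(g(5.3,-.7,204),speed=15); sleep(.6)
print(F(),inv(),read_grip_width(),read_finger_force(),read_time_s())
print(close_job())
E
```

```text
[-0.68  0.32 -2.42  0.04 -0.08 -0.01] [  5.28  -0.7  203.99] 29.844320579542075 32.38471448421478 31.9083
the job is handed in; nothing more can be done
None
```

I handed the job in at 31.9 s with the pliers still gripped (about 32 N, handles on the stop) and the open ring over the groove with almost no load on it. I set the ring's position from hub and groove contact probes plus the camera fit. I could not see it seated, because the arm and press blocked both cameras, and the hand-in call returned no pass/fail result.

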